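# Load a varnished figure into the curing box through its sprung flap

### The arm

A 6-joint arm with a two-finger parallel gripper is mounted at the origin on a cart in front of the work surface, level with it; the furniture and walls round the work are solid. World frame = base frame: x ahead of the robot, y to its left, z up, the work surface at z = 0. Lengths are in m, angles in rad, forces in N, time in s.
With the tool pointing down it reaches from about 0.275 to 0.725 m from the base axis. Payload 15.9 kg.
Tool frame: the origin (TCP) lies on the centre line of the jaws, within the pads' length; the fingertips stand 8 mm ahead of it and the grasp point (between the pads) lies 11 mm behind it; z points along the fingers, y is the line along which they close (so a half turn about z gives the same grasp; the last joint's range is limited). The gripper opens to 85 mm and grips with 20 to 120 N. Pads are 22 mm wide; open, the fingers measure 114 mm over their backs; the gripper's body (76 mm by 85 mm) begins 54 mm behind the grasp point. The pads swing forward as they close: fully open they stand 13 mm farther back than shut.
Start: joints at [-1.299, 0.213, -0.034, 1.323, 0, 1.571], TCP at [0.134, -0.482, 0.239] pointing down, gripper open.
Joint ranges: [-2.98, 2.98], [-0.74, 1.72], [-1.14, 1.35], [-2.1, 2.04], [-1.57, 1.44], [-3.14, 3.14]. Speed limits (rad/s): [1.89, 1.89, 2.39, 2.57, 3.14, 3.14].

### API

Orientations are given as a rotation vector (axis times angle).
In Python, from cell import * gives the robot as it stands. The module is installed in compiled form; this text tells all that it offers.
- The arm moves only by the tool carry_out, never from a script. Its argument "moves" is a list of rows, each a list of 3 entries, a list of its own where there are three numbers: the opening, from 0 (shut) to 1 (fully open), then the shift along the world's x, y, z in units of 30 mm (1.0 is 30 mm), then the turn, a rotation vector about the world's x, y, z in units of 10 degrees (1.0 is 10 degrees). In form: [[claw, [tx, ty, tz], [ax, ay, az]], ...]. A call has exactly 10 rows; each row shifts and turns the commanded pose from where the row before left it; what a row does not reach is not made up. A row lasts 1/8 s, in which the tool goes at most 62.5 mm and 10.7 degrees, less where a joint would pass 70% of its speed; a pose out of reach is approached as far as the arm can. A call is refused whole if a number of a shift passes 1 or a number of a turn 1, either way. A call with a gripper value outside its range is refused whole. The fingers move at their own pace and stop on an object; the grip force is fixed at half the most. Time passes only in rows, so rows that do not move let the fingers close, or fill a call up. It gives the time, the measured TCP pose, the force, the opening and the grip force at its end, in the units of the state.
- sense(): the state, without advancing time (a new reading comes with each control period).
- capture(name): name is "side" or "top"; returns the picture (384x512x3 uint8, blue, green, red); there is no depth.
- get_calibration(name): a dict with "fx", "fy", "cx", "cy" (pixels), "position" and "orientation" of the camera in the world. Camera axes: x right, y down, z forward; pixel columns grow to the right and rows downward; lengths in m; the calibration is good to about 2 mm. A picture is of the moment at which its call begins. get_calibration takes no time and is no camera call.
- hand_in(): hands the job in; it is judged then, once.
Trained networks look in the newest picture that a camera, given by its name, has taken for a name from the list of things; names that differ only in an ending like _2 or _b are one class to them, and where a whole thing is asked for, a point or a joint stands for the part that bears it (a point fixed in the world has none). Each returns a list of dicts, best first, with "conf" (0 to 1); they miss things now and then, are a little off and sometimes report something else, mostly with a low value. They report only what shows in the picture. A call takes as long as a camera call.
- find_in(target, camera): "rect" ([left, top, right, bottom] as shares, 0 to 1, of the picture: columns of its width, rows of its height, round what is visible of it).
- landmark_of(target, camera): "position" ([column, row] as shares, 0 to 1, of the picture: columns of its width, rows of its height: a listed point, or the origin of a listed thing).
The state is a dict: "time": time; "joint_positions": joint angles; "qvel": joint speeds; "joint_efforts": joint torques, N m; "ee_pos": TCP position; "tcp_rot": TCP orientation; "contact_force": force on the tool from outside, world axes, zero at the start; "wrist_torque": the same for the moment, N m; "gripper_width": opening from 0.0 (shut) to 1.0 (fully open); "finger_force": force on a finger pad.
Only numpy, scipy, OpenCV 4.12 (cv2) and the standard library are available. Lean on these libraries where they do the work, as an engineer would, in place of code of your own. Each camera call takes 0.05 s, during which the arm holds its last target. There are 200 camera calls.

### The job

Set the steel carrier with the freshly varnished figure into the guides on the loading plate of the curing box and let go, then take the push rod and, keeping your fingers out of the box, push the carrier nose first through the sprung flap until it rests against the depth stop inside. The stop is held only by a magnet, so feel for it gently and do not shove it out of its setting. Draw the rod out so that the flap falls shut and lay it flat on the desk, clear of the box; leave the pots, the bottle and the other figure alone.

Things in the scene. Friction and masses are not known exactly. Their poses are not given: they have to be found in the camera images.
- curing_box: Fixed curing box: grey channel with amber side windows, black lamp housing on top, loading plate in front of its mouth. Stands on the 2.5 mm cutting mat; origin under the middle of the mouth, x runs into the box, z up. Base plate 112 mm wide, x = -145 to +228 mm, 4 mm thick: the carrier slides on it. The box is 77 mm wide, its roof at z = 94 mm, the lamp housing (x = 60 to 200 mm) at 130 mm.
- mouth (a point): Middle of the mouth on the channel's floor (top of the base plate); axes as the box. Inside, the channel is 61 mm wide, 215 mm long, 84 mm high. A depth stop, a steel block 44 mm wide and 30 mm high held to the floor by a magnet, has its front face 159 to 195 mm inside the mouth: not reported, must be felt. It holds some 10 N and slides back if pushed harder.
- guide_entry (a point): Middle of the outer end of the guides, on top of the loading plate, 130 mm in front of the mouth; axes as the box. The guides are two strips on the loading plate, 14 mm high, 61 mm apart at the mouth and widening evenly to 86 mm apart here.
- flap (a joint): Angle of the sprung steel flap, 58 mm wide and 79 mm long, hung across the mouth by its top edge, 80 mm above the channel's floor and 3 mm in front of the mouth. 0 = shut, hanging straight down; grows as it swings into the box (inward only), to 1.5. Carrier and flap together take 3 to 7 N of push. It shuts only when nothing is left in the 79 mm radius that it sweeps.
- carrier: Loose steel carrier, about 0.36 kg: plate 100 mm long, 56 mm wide, 5 mm thick, with rounded nose corners and a rolled toe 12 mm high; on it a 42 mm figure inside a wire guard (53 mm high, 48 mm wide, from x = -1 to +44 mm) and an upright grip tab behind. Origin in the middle of its underside; x to the nose, z up. Starts standing on the desk.
- carrier_nose (a point): Foremost point of the carrier, in the middle of its toe: 50 mm ahead of the origin, 6 mm up.
- carrier_tab (a point): Grip tab of the carrier: upright aluminium block, 10 mm thick along the carrier's x, 30 mm wide, from 5 to 30 mm over the carrier's underside; this point is in its middle, 22 mm over the underside, 40 mm behind the carrier's origin. Take it from above across its thickness (33 mm free in front of it). The rod pushes on its rear face, 5 mm behind this point.
- push_rod: Loose push rod, 0.12 kg: wooden handle block 70 mm long, 22 mm wide, 22 mm high, then an aluminium bar 14 mm thick ending in a tapered grey foot 22 mm thick. Origin on the underside of the handle, at its middle; +x to the tip, 200 mm ahead; the rod's centre line is 11 mm above the underside. Starts lying flat on the desk.
- rod_tip (a point): Centre of the rod's flat end face, 200 mm ahead of the handle's middle, on its centre line.
- varnish_pot: Small black paint pot, 34 mm wide, 36 mm high, origin under it: leave alone.
- wash_pot: Small black paint pot, 34 mm wide, 36 mm high, origin under it: leave alone.
- dropper: Dark dropper bottle, 29 mm wide, 86 mm high, origin under it: leave alone.
- waiting_figure: Loose painted figure on a round base, 24 mm wide, 43 mm high, origin under it: leave alone.

How it is judged:
On the way, in this order (a step that is already met when the one before it is completed fails the run):
1. the carrier stands in the guides on the loading plate, nose towards the shut flap, and is released (x of carrier_nose in the frame of curing_box between -0.1 and 0 m and x of carrier in the frame of curing_box below -0.04 m and y of carrier in the frame of curing_box between -0.012 and 0.012 m and z of carrier in the frame of curing_box below 0.008 m and angle between carrier's own z axis and vertical below 0.06 rad and value of joint flap below 0.06 rad and contact force between the fingers and carrier below 0.1 N), for 0.2 s.
2. the carrier has been pushed up to the depth stop (within 2.5 mm) (x of carrier_nose in the frame of stop_face above -0.0025 m and angle between carrier's own z axis and vertical below 0.06 rad), for 0.1 s.
At the end, for the whole second after the job is handed in: The carrier stands level in the box with its nose within 2.5 mm of the depth stop, the flap is shut (under 0.05 rad), and the push rod lies flat and still on the desk (handle underside under 6 mm), not touching the box (x of carrier_nose in the frame of stop_face above -0.0025 m and angle between carrier's own z axis and vertical below 0.05 rad and value of joint flap below 0.05 rad and contact force between push_rod and curing_box below 0.05 N and height (world z) of push_rod below 0.006 m and angle between push_rod's own z axis and vertical below 0.08 rad and linear speed of push_rod below 0.02 m/s and linear speed of carrier below 0.01 m/s).
It fails at once if the depth stop is shoved more than 3 mm from its setting (distance of stop_face from where it was at the start of the episode above 0.003 m).
It fails at once if fingers reach into the mouth of the box, or push the carrier once its nose is more than 20 mm inside ((x of carrier_nose in the frame of curing_box above 0.02 m and contact force between the fingers and carrier above 0.5 N) or (x of the grasp point in the frame of curing_box above 0 m and z of the grasp point in the frame of curing_box below 0.085 m and y of the grasp point in the frame of curing_box between -0.035 and 0.035 m)).
It fails at once if a pot, the bottle or the other figure is moved more than 15 mm (distance of any of varnish_pot, wash_pot, dropper, waiting_figure from where it was at the start of the episode above 0.015 m).
It also fails if it takes over 66 s, if anything falls off the work surface, if the arm or the gripper's body presses on something with over 40 N, if the wrist force passes 120 N, or if a joint passes its speed limit or range.

## Working session

There is one attempt and no reset: what is moved stays moved. The work goes in short steps, Python scripts to look and compute and a tool call to move; the robot and the scene stay as the last step left them, time stands still between calls to the robot, and variables do not carry over. Pictures are saved under pics/ and viewed, at most 12 in all, crops included, and the job is handed in when it is done.

Besides the shell and the picture viewer there is one more tool, called after ">>>" as name(argument=value, ...), one argument or row to a line, values as JSON. carry_out: Moves the arm, as the interface text tells. Its arguments: {"type":"object","properties":{"moves":{"type":"array","items":{"type":"array"}}},"required":["moves"]}

```bash
mkdir -p pics; cat > h.py <<'E'
from cell import *
import numpy as np, cv2
from scipy.spatial.transform import Rotation as R
def cam(n):
    c=get_calibration(n); o=np.array(c["orientation"],float)
    M=o if o.shape==(3,3) else (R.from_rotvec(o).as_matrix() if o.size==3 else R.from_quat(o).as_matrix())
    return c,M,np.array(c["position"])
def ray(n,p):
    c,M,t=cam(n); u=p[0]*512; v=p[1]*384
    d=M@np.array([(u-c["cx"])/c["fx"],(v-c["cy"])/c["fy"],1]); return t,d/np.linalg.norm(d)
def onz(n,p,z):
    t,d=ray(n,p); return t+d*(z-t[2])/d[2]
def tri(ps,pt):
    a,d=ray("side",ps); b,e=ray("top",pt)
    s=np.linalg.lstsq(np.c_[d,-e],b-a,rcond=None)[0]; p=a+d*s[0]; q=b+e*s[1]
    return (p+q)/2,np.linalg.norm(p-q)
def look(names):
    for n in names:
        r={}
        for c in("side","top"):
            l=landmark_of(n,c); r[c]=l[0] if l else None
        if r["side"] and r["top"]:
            p,g=tri(r["side"]["position"],r["top"]["position"]); print(n,p.round(4),"gap",round(g,4),[round(r[c]["conf"],2) for c in r])
        else: print(n,r)
        r and [print("   ",c,np.round(r[c]["position"],4)) for c in r if r[c]]
E
python3 - <<'E'
from h import *
for n in("side","top"):
    print(get_calibration(n)); cv2.imwrite(f"pics/{n}0.png",capture(n))
look(["curing_box","mouth","guide_entry","carrier","carrier_nose","carrier_tab","push_rod","rod_tip","varnish_pot","wash_pot","dropper","waiting_figure"])
print(sense())
E
```

```text
{'fx': 475.0905693358001, 'fy': 475.0905693358001, 'cx': 250.32379447601718, 'cy': 188.16994653083998, 'position': array([ 0.37170461, -0.81540857,  0.46659132]), 'orientation': array([-1.97752572,  0.25017895, -0.17663504])}
{'fx': 374.61517664297173, 'fy': 374.61517664297173, 'cx': 254.6934821977137, 'cy': 196.0711540794792, 'position': array([0.4312186 , 0.00885867, 0.90064965]), 'orientation': array([-2.14153106,  2.08230533, -0.17920645])}
curing_box [ 0.593  -0.2039  0.0101] gap 0.0014 [0.9, 0.92]
    side [0.5533 0.7357]
    top [0.6873 0.5279]
mouth {'side': None, 'top': {'position': [0.6807, 0.5305], 'conf': 0.98}}
    top [0.6807 0.5305]
guide_entry [ 0.6052 -0.06   -0.0022] gap 0.0071 [0.77, 0.91]
    side [0.5141 0.6372]
    top [0.5701 0.5089]
carrier [0.4513 0.1613 0.0046] gap 0.0063 [0.97, 0.87]
    side [0.3324 0.5237]
    top [0.3861 0.6677]
carrier_nose [0.4437 0.1031 0.0079] gap 0.0068 [0.65, 0.86]
    side [0.3307 0.5508]
    top [0.4334 0.6776]
carrier_tab [0.457  0.2017 0.0162] gap 0.0005 [0.57, 0.73]
    side [0.3359 0.4919]
    top [0.3508 0.6633]
push_rod [0.
[... 655 characters left out ...]
itions': array([-1.29898822e+00,  2.12898871e-01, -3.44077355e-02,  1.32346283e+00,
       -1.06585904e-05,  1.57081705e+00]), 'qvel': array([-2.01137442e-05, -1.11343766e-03, -1.13046694e-04,  3.91358933e-04,
       -4.76786098e-04, -1.16259329e-05]), 'joint_efforts': array([-1.88959224e-03, -6.85956717e+01,  4.87332773e+01,  1.01878355e-03,
       -6.07879110e-05, -4.05271017e-07]), 'ee_pos': array([ 0.1342332 , -0.48164284,  0.23930333]), 'tcp_rot': array([ 3.11260139e+00,  4.25606020e-01, -1.08643038e-05]), 'contact_force': array([-0.35976237,  0.25271895, -0.18189168]), 'wrist_torque': array([0.03626514, 0.03065999, 0.00253893]), 'finger_force': 0.0, 'gripper_width': 0.9958332220667657}
```

View pics/side0.png

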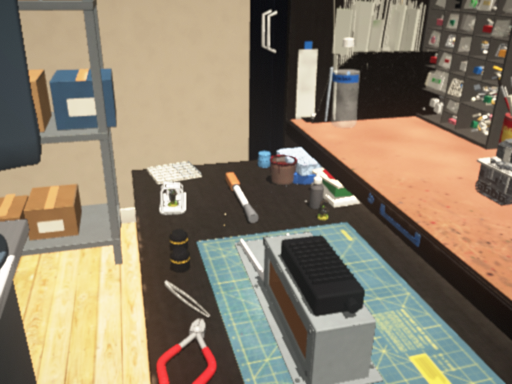

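View pics/top0.png

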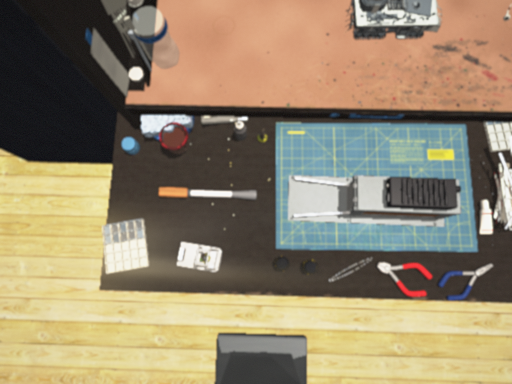

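Side view: carrier at about (172,198), rod from (232,178) to (250,215), box mouth behind the housing near (255,250). Top view: carrier at (200,257) with its nose to the right, rod from (160,192) to (257,195), guides from (290,197) to the mouth at (352,197). I'll zoom in on the top view for the directions.

```bash
python3 - <<'E'
from h import *
im=cv2.imread("pics/top0.png")[170:280,150:360]
cv2.imwrite("pics/crop1.png",cv2.resize(im,None,fx=3.8,fy=3.8,interpolation=cv2.INTER_CUBIC))
acc={}
for k in range(3):
    capture("top"); capture("side")
    for n,z in [("curing_box",.0025),("mouth",.0065),("guide_entry",.0065),("carrier",0),("carrier_nose",.006),("carrier_tab",.022),("push_rod",0),("rod_tip",.011)]:
        for c in("top","side"):
            l=landmark_of(n,c)
            if l and l[0]["conf"]>.4: acc.setdefault((n,c),[]).append(onz(c,l[0]["position"],z)[:2])
for k,v in acc.items(): print(k,np.mean(v,0).round(4),np.std(v,0).round(4))
E
```

```text
('curing_box', 'top') [ 0.6    -0.1995] [0.0043 0.0006]
('curing_box', 'side') [ 0.5985 -0.1982] [0.0032 0.0045]
('mouth', 'top') [ 0.5938 -0.1953] [0.0043 0.0037]
('guide_entry', 'top') [ 0.6053 -0.0614] [0.0029 0.0024]
('guide_entry', 'side') [ 0.5445 -0.0822] [0.0752 0.0179]
('carrier', 'top') [0.4516 0.1582] [0.0038 0.001 ]
('carrier', 'side') [0.4475 0.1611] [0.0019 0.0046]
('carrier_nose', 'top') [0.4454 0.106 ] [0.0019 0.0021]
('carrier_nose', 'side') [0.4484 0.106 ] [0.0009 0.0085]
('carrier_tab', 'top') [0.4592 0.202 ] [0.0005 0.0008]
('carrier_tab', 'side') [0.459  0.1751] [0.0011 0.0144]
('push_rod', 'top') [0.6066 0.2336] [0.0042 0.0007]
('push_rod', 'side') [0.6026 0.2182] [0.0023 0.0015]
('rod_tip', 'top') [0.6061 0.0301] [0.0018 0.0025]
('rod_tip', 'side') [0.6577 0.0431] [0.0647 0.001 ]
```

View pics/crop1.png

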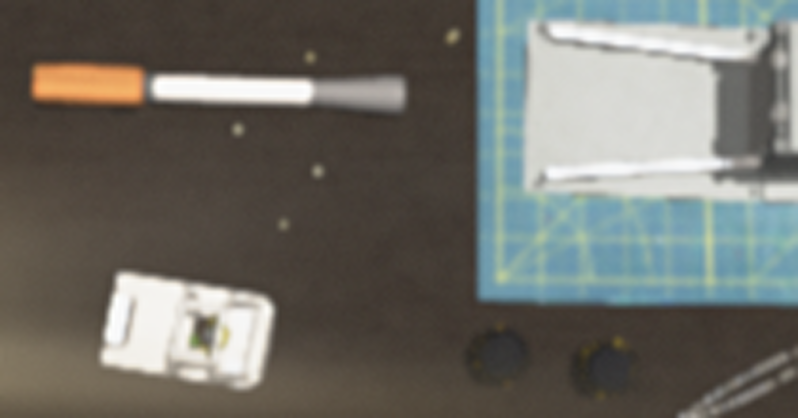

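Zoomed crop: the rod runs from handle end (32,83) to tip (406,94). The carrier tab is at (119,317), with the plate from (118,272) to (100,363) at the rear. The plate's front edge is (527,22)-(525,188), and the guides' outer ends are (545,30) and (545,178). Now the box itself, to get its axis.

```bash
python3 - <<'E'
from h import *
im=cv2.imread("pics/top0.png")[160:240,280:480]
cv2.imwrite("pics/crop2.png",cv2.resize(im,None,fx=4,fy=4,interpolation=cv2.INTER_CUBIC))
P=lambda x,y,z:onz("top",[(150+x/3.8)/512,(170+y/3.8)/384],z)[:2]
for s,a in dict(handle_end=(32,83,.022),handle_fr=(146,86,.022),tip=(406,94,.022),tab=(119,317,.03),c_rl=(118,272,.005),c_rr=(100,363,.005),nose=(269,341,.012),pl_l=(527,22,.0065),pl_r=(525,188,.0065),g_l=(545,28,.0205),g_r=(545,178,.0205)).items(): print(s,P(*a).round(4))
E
```

```text
handle_end [0.6044 0.2618]
handle_fr [0.6043 0.1893]
tip [0.6035 0.0249]
tab [0.4594 0.195 ]
c_rl [0.4881 0.2028]
c_rr [0.4316 0.2103]
nose [0.4481 0.1051]
pl_l [ 0.6559 -0.0516]
pl_r [ 0.5481 -0.0517]
g_l [ 0.6488 -0.0621]
g_r [ 0.5528 -0.0631]
```

View pics/crop2.png

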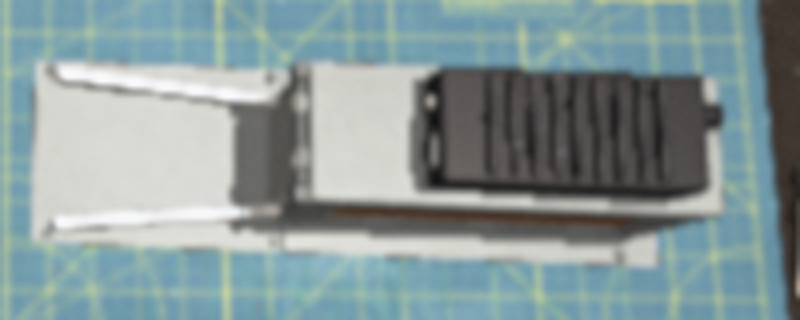

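>>> carry_out(
  moves=[
    [0.4,[0.5,1,0.3],[0,0,0]],
    [0.4,[0.5,1,0],[0,0,0]],
    [0.4,[0.5,1,0],[0,0,0]],
    [0.4,[0.5,1,0],[0,0,0]],
    [0.4,[0.5,1,0],[0,0,0]],
    [0.4,[0.5,1,0],[0,0,0]],
    [0.4,[0.5,1,0],[0,0,0]],
    [0.4,[0.5,1,0],[0,0,0]],
    [0.4,[0.5,1,0],[0,0,0]],
    [0.4,[0.5,1,0],[0,0,0]],
  ],
)

```text
time: 5.25
ee_pos: [0.2846, -0.1807, 0.2484]
tcp_rot: [3.112, 0.425, 0.001]
contact_force: [0.9, 0.7, -0.5]
gripper_width: 0.4
finger_force: 0.0
```

Crop 2: base plate lower edge (36,240) to (655,265), plate front corner (38,63), roof lower edge (300,199) to (720,214), roof front from about (302,63) to (298,199).

```bash
python3 - <<'E'
from h import *
P=lambda x,y,z:onz("top",[(280+x/4)/512,(160+y/4)/384],z)[:2]
for s,a in dict(base_fr=(36,240,.0065),base_rr=(655,265,.0065),base_fl=(38,63,.0065),roof_fr=(300,199,.0965),roof_rr=(720,214,.0965),roof_fl=(302,63,.0965),lamp_fr=(425,187,.1325),lamp_rr=(700,194,.1325)).items(): print(s,P(*a).round(4))
s=sense();print(s["joint_positions"].round(3))
E
```

```text
base_fr [ 0.5468 -0.0537]
base_rr [ 0.542  -0.4203]
base_fl [ 0.6561 -0.0536]
roof_fr [ 0.5614 -0.1895]
roof_rr [ 0.5593 -0.4134]
roof_fl [ 0.6371 -0.1921]
lamp_fr [ 0.5636 -0.2449]
lamp_rr [ 0.5637 -0.3851]
[-0.566 -0.125 -0.367  1.328  0.     2.304]
```

>>> carry_out(
  moves=[
    [0.4,[0.35,0.7,0],[0,0,0.9]],
    [0.4,[0.35,0.7,0],[0,0,0.9]],
    [0.4,[0.35,0.7,0],[0,0,0.9]],
    [0.4,[0.35,0.7,0],[0,0,0.9]],
    [0.4,[0.35,0.7,0],[0,0,0.9]],
    [0.4,[0.35,0.7,0],[0,0,0.9]],
    [0.4,[0.35,0.7,0],[0,0,0.9]],
    [0.4,[0.35,0.7,0],[0,0,0.9]],
    [0.4,[0.35,0.7,0],[0,0,0.9]],
    [0.4,[0.35,0.7,0],[0,0,0.9]],
  ],
)

```text
time: 6.5
ee_pos: [0.3895, 0.0291, 0.2484]
tcp_rot: [1.893, 2.507, 0.0]
contact_force: [-0.8, -0.3, -0.9]
gripper_width: 0.399
finger_force: 0.0
```

>>> carry_out(
  moves=[
    [0.4,[0.4,0.9,0],[0,0,0.9]],
    [0.4,[0.4,0.9,0],[0,0,0.9]],
    [0.4,[0.4,0.9,0],[0,0,0.9]],
    [0.4,[0.4,0.9,0],[0,0,0.9]],
    [0.4,[0.4,0.9,0],[0,0,0.9]],
    [0.4,[0.3,1,0],[0,0,0.9]],
    [0.4,[0,0,-0.9],[0,0,0.9]],
    [0.4,[0,0,-0.9],[0,0,0.44]],
    [0.4,[0,0,-0.9],[0,0,0]],
    [0.4,[0,0,-0.9],[0,0,0]],
  ],
)

```text
time: 7.75
ee_pos: [0.4582, 0.1934, 0.1395]
tcp_rot: [0.192, 3.136, 0.0]
contact_force: [0.9, 0.4, 0.6]
gripper_width: 0.398
finger_force: 0.0
```

```bash
python3 - <<'E'
from h import *
s=sense();print(s["ee_pos"].round(4),R.from_rotvec(s["tcp_rot"]).as_matrix().round(3)[:,1],s["joint_positions"].round(2))
E
```

```text
[0.4582 0.1934 0.1395] [0.122 0.992 0.   ] [ 0.4   0.25 -0.24  1.08 -0.    0.52]
```

>>> carry_out(
  moves=[
    [0.4,[0,0.06,-0.8],[0,0,0]],
    [0.4,[0,0,-0.8],[0,0,0]],
    [0.4,[0,0,-0.8],[0,0,0]],
    [0.4,[0,0,-0.8],[0,0,0]],
    [0.4,[0,0,-0.5],[0,0,0]],
    [0.4,[0,0,-0.38],[0,0,0]],
    [0,[0,0,0],[0,0,0]],
    [0,[0,0,0],[0,0,0]],
    [0,[0,0,0],[0,0,0]],
    [0,[0,0,0],[0,0,0]],
  ],
)

```text
time: 9.0
ee_pos: [0.4584, 0.1953, 0.0181]
tcp_rot: [0.192, 3.135, 0.001]
contact_force: [-0.1, 1.1, -0.3]
gripper_width: 0.101
finger_force: 58.8
```

```bash
python3 - <<'E'
from h import *
cv2.imwrite("pics/t2.png",np.hstack([cv2.resize(capture("top")[200:300,150:280],None,fx=3,fy=3,interpolation=2),cv2.resize(capture("side")[150:250,120:250],None,fx=3,fy=3,interpolation=2)]))
s=sense();print(s["ee_pos"].round(4),s["gripper_width"],s["finger_force"],s["contact_force"])
E
```

```text
[0.4584 0.1953 0.0181] 0.10196240715305514 58.97588610649109 [-1.46342856  1.12105029  1.7295179 ]
```

View pics/t2.png

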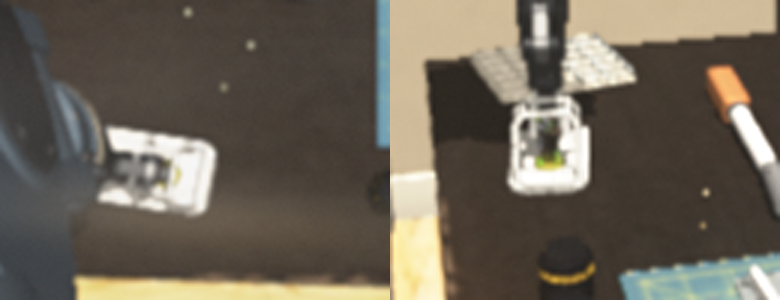

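The grip holds: opening 8.7 mm on the 10 mm tab. The pictures show the jaws on the tab and the carrier flat. Lifting it and carrying it to the plate.

>>> carry_out(
  moves=[
    [0,[0,0,0.5],[0,0,0]],
    [0,[0,0,0.8],[0,0,0]],
    [0,[0,0,0.8],[0,0,0]],
    [0,[0.3,-0.5,0.2],[0,0,0.05]],
    [0,[0.4,-0.7,0],[0,0,0.1]],
    [0,[0.45,-0.8,0],[0,0,0.1]],
    [0,[0.45,-0.8,0],[0,0,0.1]],
    [0,[0.45,-0.8,0],[0,0,0.1]],
    [0,[0.45,-0.8,0],[0,0,0.1]],
    [0,[0.45,-0.8,0],[0,0,0.1]],
  ],
)

```text
time: 10.35
ee_pos: [0.547, 0.0383, 0.0878]
tcp_rot: [0.014, 3.141, -0.0]
contact_force: [0.2, 0.3, -4.8]
gripper_width: 0.104
finger_force: 58.9
```

>>> carry_out(
  moves=[
    [0,[0.45,-0.8,0],[0,0,0]],
    [0,[0.4,-0.8,0],[0,0,0]],
    [0,[0.4,-0.7,0],[0,0,0]],
    [0,[0.35,-0.7,0],[0,0,0]],
    [0,[0.3,-0.6,0],[0,0,0]],
    [0,[0.2,-0.5,0],[0,0,0]],
    [0,[0.1,-0.2,0],[0,0,0]],
    [0,[0,0,0],[0,0,0]],
    [0,[0,0,0],[0,0,0]],
    [0,[0,0,0],[0,0,0]],
  ],
)

```text
time: 11.6
ee_pos: [0.6126, -0.0893, 0.087]
tcp_rot: [-0.013, -3.141, -0.0]
contact_force: [0.2, -0.1, -4.2]
gripper_width: 0.1
finger_force: 58.8
```

```bash
python3 - <<'E'
from h import *
im=capture("top")
cv2.imwrite("pics/t3.png",np.hstack([cv2.resize(im[150:250,240:373],None,fx=3,fy=3,interpolation=2),cv2.resize(capture("side")[180:280,200:333],None,fx=3,fy=3,interpolation=2)]))
s=sense();print(s["ee_pos"].round(4),R.from_rotvec(s["tcp_rot"]).as_matrix().round(3)[:,1],s["joint_positions"].round(2),s["finger_force"])
look(["carrier_nose","carrier_tab"])
E
```

```text
[ 0.6126 -0.0895  0.087 ] [0.009 1.    0.   ] [-0.15  0.52  0.02  1.07  0.   -0.14] 58.84546995162964
carrier_nose {'side': {'position': [0.5641, 0.626], 'conf': 0.9}, 'top': None}
    side [0.5641 0.626 ]
carrier_tab {'side': {'position': [0.5342, 0.5466], 'conf': 0.84}, 'top': None}
    side [0.5342 0.5466]
```

View pics/t3.png

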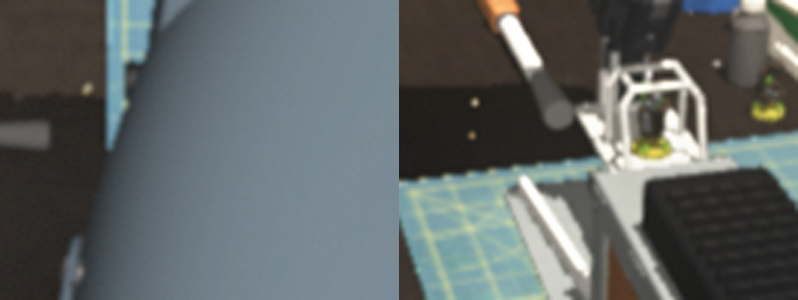

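The tool overshot in y, and the carrier is now level above the guides. Correcting back and lowering.

>>> carry_out(
  moves=[
    [0,[-0.2,0.4,0],[0,0,0]],
    [0,[-0.19,0.38,0],[0,0,0]],
    [0,[0,0,-0.4],[0,0,0]],
    [0,[0,0,-0.6],[0,0,0]],
    [0,[0,0,-0.5],[0,0,0]],
    [0,[0,0,-0.3],[0,0,0]],
    [0,[0,0,-0.17],[0,0,0]],
    [0,[0,0,0],[0,0,0]],
    [0,[0,0,0],[0,0,0]],
    [0,[0,0,0],[0,0,0]],
  ],
)

```text
time: 13.15
ee_pos: [0.6013, -0.0665, 0.0282]
tcp_rot: [0.014, 3.141, -0.0]
contact_force: [-0.2, 0.5, -3.8]
gripper_width: 0.098
finger_force: 58.9
```

```bash
python3 - <<'E'
from h import *
cv2.imwrite("pics/s4.png",cv2.resize(capture("side")[180:290,210:360],None,fx=4,fy=4,interpolation=2))
s=sense();print(s["ee_pos"].round(4),s["contact_force"].round(2))
E
```

```text
[ 0.6013 -0.0665  0.0282] [-0.89 -0.02 -4.56]
```

View pics/s4.png

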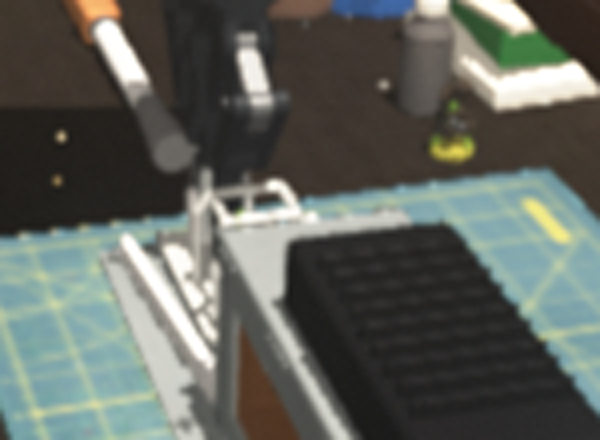

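The carrier sits between the guide strips, with the left strip visible running from (125,240) to (205,360), and its nose is in front of the roof edge. Lowering the last 3.5 mm and releasing.

>>> carry_out(
  moves=[
    [0,[0,0,-0.08],[0,0,0]],
    [0,[0,0,-0.05],[0,0,0]],
    [0,[0,0,0],[0,0,0]],
    [0.4,[0,0,0],[0,0,0]],
    [0.4,[0,0,0],[0,0,0]],
    [0.4,[0,0,0],[0,0,0]],
    [0.4,[0,0,0.2],[0,0,0]],
    [0.4,[0,0,0.7],[0,0,0]],
    [0.4,[0,0,0.9],[0,0,0]],
    [0.4,[0,0,1],[0,0,0]],
  ],
)

```text
time: 14.45
ee_pos: [0.6008, -0.0664, 0.109]
tcp_rot: [-0.014, -3.141, 0.0]
contact_force: [-0.0, 0.2, 0.1]
gripper_width: 0.398
finger_force: 0.0
```

>>> carry_out(
  moves=[
    [0.4,[-0.2,0.9,0.8],[0,0,0]],
    [0.4,[-0.2,0.9,0.5],[0,0,-0.9]],
    [0.4,[0,0.9,0],[0,0,-0.9]],
    [0.4,[0,0.9,0],[0,0,-0.9]],
    [0.5,[0,0.9,0],[0,0,-0.9]],
    [0.5,[0,0.9,0],[0,0,-0.9]],
    [0.5,[0,0.9,0],[0,0,-0.9]],
    [0.5,[0,0.9,0],[0,0,-0.9]],
    [0.5,[0,0.9,0],[0,0,-0.9]],
    [0.5,[0,0.9,0],[0,0,-0.9]],
  ],
)

```text
time: 15.7
ee_pos: [0.589, 0.2045, 0.1473]
tcp_rot: [2.057, 2.374, 0.0]
contact_force: [0.5, -0.7, -1.1]
gripper_width: 0.5
finger_force: 0.0
```

```bash
python3 - <<'E'
from h import *
im=capture("top");capture("side")
cv2.imwrite("pics/t5.png",cv2.resize(im[160:240,150:380],None,fx=3.4,fy=3.4,interpolation=2))
s=sense();print(s["ee_pos"].round(4),R.from_rotvec(s["tcp_rot"]).as_matrix().round(3)[:,1],s["joint_positions"].round(2),s["gripper_width"])
look(["carrier_nose","carrier_tab"])
E
```

```text
[0.5888 0.2058 0.1471] [0.989 0.145 0.   ] [0.34 0.5  0.14 1.21 0.   1.76] 0.49632721362907567
carrier_nose {'side': None, 'top': {'position': [0.6109, 0.6995], 'conf': 0.65}}
    top [0.6109 0.6995]
carrier_tab [ 0.6046 -0.0628  0.0218] gap 0.0046 [0.68, 0.65]
    side [0.516  0.6104]
    top [0.5738 0.506 ]
```

View pics/t5.png

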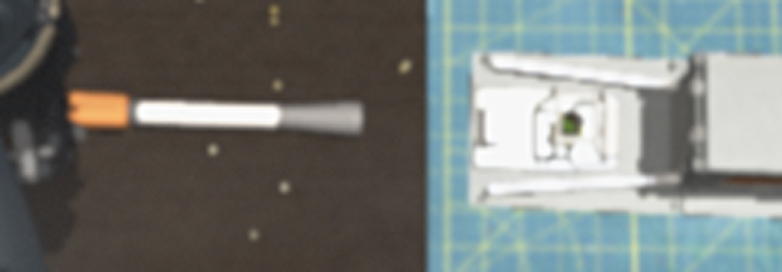

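The carrier stands centred and straight between the guides, at rows 87-165 between strips at about 60 and 190. Next is the rod, whose handle is around (98,109) in the crop.

>>> carry_out(
  moves=[
    [0.5,[0.26,0.33,0],[0,0,-0.43]],
    [0.5,[0.26,0.33,-0.4],[0,0,-0.43]],
    [0.5,[0,0,-0.8],[0,0,0]],
    [0.5,[0,0,-0.9],[0,0,0]],
    [0.5,[0,0,-0.9],[0,0,0]],
    [0.5,[0,0,-0.8],[0,0,0]],
    [0.5,[0,0,-0.4],[0,0,0]],
    [0.5,[0,0,-0.2],[0,0,0]],
    [0.5,[0,0,0],[0,0,0]],
    [0.5,[0,0,0],[0,0,0]],
  ],
)

```text
time: 17.25
ee_pos: [0.6051, 0.2235, 0.0158]
tcp_rot: [2.223, 2.219, 0.002]
contact_force: [-0.2, -0.3, -0.3]
gripper_width: 0.504
finger_force: 0.0
```

```bash
python3 - <<'E'
from h import *
s=sense();print(s["ee_pos"].round(4),R.from_rotvec(s["tcp_rot"]).as_matrix().round(3)[:,1],s["contact_force"].round(2))
E
```

```text
[0.6051 0.2235 0.0158] [ 1.    -0.002  0.001] [-0.23 -0.29 -0.26]
```

>>> carry_out(
  moves=[
    [0.5,[0,0.06,-0.16],[0,0,0]],
    [0,[0,0,0],[0,0,0]],
    [0,[0,0,0],[0,0,0]],
    [0,[0,0,0],[0,0,0]],
    [0,[0,0,0],[0,0,0]],
    [0,[0,0,0.3],[0,0,0]],
    [0,[0,0,0.3],[0,0,0]],
    [0,[0,0,0],[0,0,0]],
    [0,[0,0,0],[0,0,0]],
    [0,[0,0,0],[0,0,0]],
  ],
)

```text
time: 18.5
ee_pos: [0.6044, 0.2251, 0.0278]
tcp_rot: [-2.224, -2.219, 0.001]
contact_force: [-0.0, 0.1, -0.8]
gripper_width: 0.245
finger_force: 58.9
```

```bash
python3 - <<'E'
from h import *
im=capture("top");sd=capture("side")
cv2.imwrite("pics/t6.png",np.vstack([cv2.resize(im[165:235,150:380],None,fx=3.4,fy=3.4,interpolation=2),cv2.resize(sd[155:255,180:410],None,fx=3.4,fy=3.4,interpolation=2)]))
s=sense();print(s["ee_pos"].round(4),R.from_rotvec(s["tcp_rot"]).as_matrix().round(3)[:,1],s["contact_force"].round(2),s["gripper_width"],s["finger_force"],s["wrist_torque"])
look(["rod_tip","carrier_tab"])
E
```

```text
[0.6045 0.2251 0.0278] [ 1.    -0.002 -0.   ] [-0.59  0.06 -0.94] 0.24685830618361762 58.90156030654907 [ 0.08280055  0.02023444 -0.00332117]
rod_tip [0.6073 0.0268 0.0302] gap 0.0071 [0.92, 0.94]
    side [0.4936 0.5464]
    top [0.5006 0.4974]
carrier_tab [ 0.606  -0.0663  0.0278] gap 0.0101 [0.66, 0.75]
    side [0.5158 0.606 ]
    top [0.5775 0.5003]
```

View pics/t6.png

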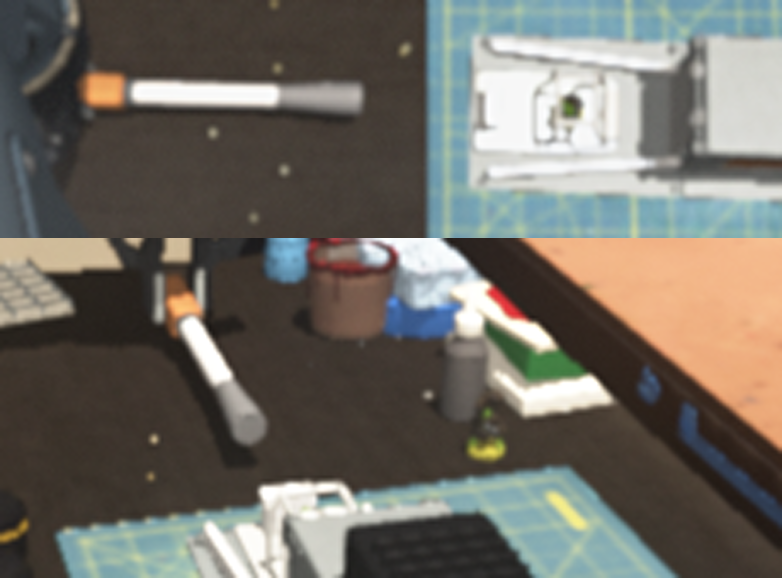

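Rod held level: tip at (362,97), tab at (482,112), mouth of the guides centred on row 110. I'll work out its offset from the carrier's axis.

```bash
python3 - <<'E'
from h import *
P=lambda x,y,z:onz("top",[(150+x/3.4)/512,(165+y/3.4)/384],z)[:2].round(4)
for s,a in dict(hfront=(125,91,.039),bar0=(133,93.5,.035),tip=(362,98,.034),tab=(482,112,.0365),c_rl=(474,70,.0115),c_rr=(474,153,.0115),c_nl=(616,72,.0115),c_nr=(612,152,.0115)).items(): print(s,P(*a))
E
```

```text
hfront [0.603  0.1898]
bar0 [0.6021 0.185 ]
tip [0.6033 0.0256]
tab [ 0.5951 -0.0574]
c_rl [ 0.6302 -0.0533]
c_rr [ 0.5703 -0.054 ]
c_nl [ 0.6314 -0.1542]
c_nr [ 0.5737 -0.1509]
```

>>> carry_out(
  moves=[
    [0,[-0.05,-0.3,0],[0,0,-0.03]],
    [0,[-0.05,-0.5,0],[0,0,0]],
    [0,[0,-0.5,0],[0,0,0]],
    [0,[0,-0.5,0],[0,0,0]],
    [0,[0,-0.5,0],[0,0,0]],
    [0,[0,-0.3,0],[0,0,0]],
    [0,[0,-0.2,0],[0,0,0]],
    [0,[0,-0.2,0],[0,0,0]],
    [0,[0,-0.2,0],[0,0,0]],
    [0,[0,-0.2,0],[0,0,0]],
  ],
)

```text
time: 20.05
ee_pos: [0.6016, 0.1231, 0.0281]
tcp_rot: [-2.229, -2.214, -0.0]
contact_force: [0.7, 2.7, -0.4]
gripper_width: 0.242
finger_force: 58.9
```

```bash
python3 - <<'E'
from h import *
im=capture("top");sd=capture("side")
cv2.imwrite("pics/t7.png",np.vstack([cv2.resize(im[165:235,200:400],None,fx=3.9,fy=3.9,interpolation=2),cv2.resize(sd[170:250,180:380],None,fx=3.9,fy=3.9,interpolation=2)]))
s=sense();print(s["ee_pos"].round(4),s["contact_force"].round(2),s["wrist_torque"])
look(["rod_tip","carrier_tab","carrier_nose"])
E
```

```text
[0.6016 0.1226 0.0281] [ 0.61  0.43 -1.28] [ 0.07243373 -0.03308176  0.0133713 ]
rod_tip [ 0.5982 -0.0767  0.0353] gap 0.0026 [0.96, 0.96]
    side [0.515  0.6039]
    top [0.5861 0.5115]
carrier_tab [ 0.6    -0.0808  0.0232] gap 0.0043 [0.78, 0.58]
    side [0.5213 0.6203]
    top [0.5879 0.5159]
carrier_nose {'side': None, 'top': {'position': [0.5953, 0.5036], 'conf': 0.71}}
    top [0.5953 0.5036]
```

View pics/t7.png

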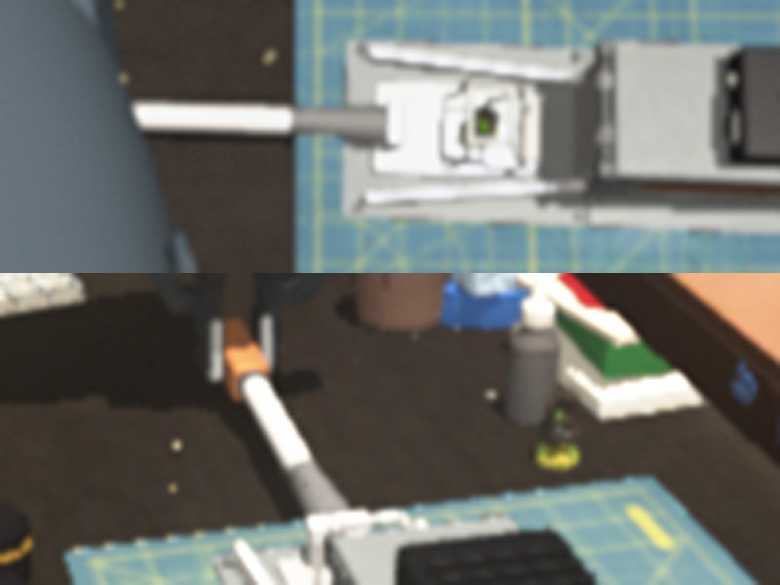

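The rod foot sits squarely on the tab at about (388,125), and the carrier is straight in the narrowing guides. Pushing on through the flap to about 145 mm depth.

>>> carry_out(
  moves=[
    [0,[0,-0.3,0],[0,0,0]],
    [0,[0,-0.3,0],[0,0,0]],
    [0,[0,-0.3,0],[0,0,0]],
    [0,[0,-0.3,0],[0,0,0]],
    [0,[0,-0.3,0],[0,0,0]],
    [0,[0,-0.3,0],[0,0,0]],
    [0,[0,-0.3,0],[0,0,0]],
    [0,[0,-0.3,0],[0,0,0]],
    [0,[0,-0.3,0],[0,0,0]],
    [0,[0,-0.3,0],[0,0,0]],
  ],
)

```text
time: 21.7
ee_pos: [0.6016, 0.0329, 0.0281]
tcp_rot: [-2.229, -2.213, -0.0]
contact_force: [0.0, 5.7, -1.9]
gripper_width: 0.244
finger_force: 58.9
```

```bash
python3 - <<'E'
from h import *
s=sense();print(s["ee_pos"].round(4),s["contact_force"].round(2),s["wrist_torque"].round(2))
E
```

```text
[0.6016 0.0329 0.0281] [ 0.02  5.66 -1.92] [ 1.18  0.02 -0.04]
```

>>> carry_out(
  moves=[
    [0,[-0.02,-0.35,0],[0,0,0]],
    [0,[-0.02,-0.35,0],[0,0,0]],
    [0,[0,-0.35,0],[0,0,0]],
    [0,[0,-0.35,0],[0,0,0]],
    [0,[0,-0.3,0],[0,0,0]],
    [0,[0,-0.3,0],[0,0,0]],
    [0,[0,-0.3,0],[0,0,0]],
    [0,[0,-0.2,0],[0,0,0]],
    [0,[0,-0.1,0],[0,0,0]],
    [0,[0,-0.03,0],[0,0,0]],
  ],
)

```text
time: 22.95
ee_pos: [0.6004, -0.0458, 0.0281]
tcp_rot: [-2.23, -2.213, 0.0]
contact_force: [0.2, 3.6, -1.0]
gripper_width: 0.242
finger_force: 58.9
```

```bash
python3 - <<'E'
from h import *
im=capture("top");sd=capture("side")
s=sense();print(s["ee_pos"].round(4),s["contact_force"].round(2),s["wrist_torque"].round(2))
look(["rod_tip","carrier","carrier_nose","mouth"])
E
```

```text
[ 0.6004 -0.0459  0.0281] [ 0.22  1.71 -0.76] [ 0.37  0.05 -0.  ]
rod_tip {'side': None, 'top': None}
carrier {'side': None, 'top': None}
carrier_nose {'side': None, 'top': None}
mouth {'side': None, 'top': None}
```

>>> carry_out(
  moves=[
    [0,[0,-0.02,0],[0,0,0]],
    [0,[0,-0.02,0],[0,0,0]],
    [0,[0,-0.02,0],[0,0,0]],
    [0,[0,-0.02,0],[0,0,0]],
    [0,[0,-0.02,0],[0,0,0]],
    [0,[0,-0.02,0],[0,0,0]],
    [0,[0,-0.02,0],[0,0,0]],
    [0,[0,-0.02,0],[0,0,0]],
    [0,[0,-0.02,0],[0,0,0]],
    [0,[0,-0.02,0],[0,0,0]],
  ],
)

```text
time: 24.7
ee_pos: [0.6004, -0.0518, 0.0281]
tcp_rot: [-2.23, -2.213, -0.0]
contact_force: [0.8, 5.2, -0.6]
gripper_width: 0.245
finger_force: 58.9
```

>>> carry_out(
  moves=[
    [0,[0,0,0],[0,0,0]],
    [0,[0,0,0],[0,0,0]],
    [0,[0,-0.01,0],[0,0,0]],
    [0,[0,-0.01,0],[0,0,0]],
    [0,[0,-0.01,0],[0,0,0]],
    [0,[0,-0.01,0],[0,0,0]],
    [0,[0,-0.01,0],[0,0,0]],
    [0,[0,-0.01,0],[0,0,0]],
    [0,[0,-0.01,0],[0,0,0]],
    [0,[0,-0.01,0],[0,0,0]],
  ],
)

```text
time: 25.95
ee_pos: [0.6004, -0.0541, 0.0281]
tcp_rot: [2.23, 2.213, 0.0]
contact_force: [0.1, 4.4, -1.3]
gripper_width: 0.241
finger_force: 58.9
```

>>> carry_out(
  moves=[
    [0,[0,0,0],[0,0,0]],
    [0,[0,0,0],[0,0,0]],
    [0,[0,-0.01,0],[0,0,0]],
    [0,[0,-0.01,0],[0,0,0]],
    [0,[0,-0.01,0],[0,0,0]],
    [0,[0,-0.01,0],[0,0,0]],
    [0,[0,-0.01,0],[0,0,0]],
    [0,[0,-0.01,0],[0,0,0]],
    [0,[0,-0.01,0],[0,0,0]],
    [0,[0,-0.01,0],[0,0,0]],
  ],
)

```text
time: 27.2
ee_pos: [0.6004, -0.0566, 0.0281]
tcp_rot: [-2.23, -2.213, 0.0]
contact_force: [-0.2, 5.3, -0.9]
gripper_width: 0.245
finger_force: 58.9
```

>>> carry_out(
  moves=[
    [0,[0,0,0],[0,0,0]],
    [0,[0,0,0],[0,0,0]],
    [0,[0,-0.01,0],[0,0,0]],
    [0,[0,-0.01,0],[0,0,0]],
    [0,[0,-0.01,0],[0,0,0]],
    [0,[0,-0.01,0],[0,0,0]],
    [0,[0,-0.01,0],[0,0,0]],
    [0,[0,-0.01,0],[0,0,0]],
    [0,[0,-0.01,0],[0,0,0]],
    [0,[0,-0.01,0],[0,0,0]],
  ],
)

```text
time: 28.45
ee_pos: [0.6004, -0.0589, 0.0281]
tcp_rot: [-2.23, -2.213, 0.0]
contact_force: [-0.1, 4.6, -0.8]
gripper_width: 0.242
finger_force: 58.9
```

>>> carry_out(
  moves=[
    [0,[0,0,0],[0,0,0]],
    [0,[0,0,0],[0,0,0]],
    [0,[0,-0.01,0],[0,0,0]],
    [0,[0,-0.01,0],[0,0,0]],
    [0,[0,-0.01,0],[0,0,0]],
    [0,[0,-0.01,0],[0,0,0]],
    [0,[0,-0.01,0],[0,0,0]],
    [0,[0,-0.01,0],[0,0,0]],
    [0,[0,-0.01,0],[0,0,0]],
    [0,[0,-0.01,0],[0,0,0]],
  ],
)

```text
time: 29.7
ee_pos: [0.6004, -0.0614, 0.0281]
tcp_rot: [-2.23, -2.213, 0.0]
contact_force: [-0.3, 4.4, -1.4]
gripper_width: 0.245
finger_force: 58.9
```

>>> carry_out(
  moves=[
    [0,[0,0,0],[0,0,0]],
    [0,[0,0,0],[0,0,0]],
    [0,[0,-0.01,0],[0,0,0]],
    [0,[0,-0.01,0],[0,0,0]],
    [0,[0,-0.01,0],[0,0,0]],
    [0,[0,-0.01,0],[0,0,0]],
    [0,[0,-0.01,0],[0,0,0]],
    [0,[0,-0.01,0],[0,0,0]],
    [0,[0,-0.01,0],[0,0,0]],
    [0,[0,-0.01,0],[0,0,0]],
  ],
)

```text
time: 30.95
ee_pos: [0.6004, -0.0637, 0.0281]
tcp_rot: [-2.23, -2.213, 0.0]
contact_force: [-0.5, 3.2, -0.9]
gripper_width: 0.239
finger_force: 58.9
```

>>> carry_out(
  moves=[
    [0,[0,0,0],[0,0,0]],
    [0,[0,0,0],[0,0,0]],
    [0,[0,-0.01,0],[0,0,0]],
    [0,[0,-0.01,0],[0,0,0]],
    [0,[0,-0.01,0],[0,0,0]],
    [0,[0,-0.01,0],[0,0,0]],
    [0,[0,-0.01,0],[0,0,0]],
    [0,[0,-0.01,0],[0,0,0]],
    [0,[0,-0.01,0],[0,0,0]],
    [0,[0,-0.01,0],[0,0,0]],
  ],
)

```text
time: 32.2
ee_pos: [0.6004, -0.0662, 0.0281]
tcp_rot: [2.23, 2.213, -0.0]
contact_force: [-0.7, 3.0, -1.0]
gripper_width: 0.242
finger_force: 58.9
```

>>> carry_out(
  moves=[
    [0,[0,0,0],[0,0,0]],
    [0,[0,0,0],[0,0,0]],
    [0,[0,-0.01,0],[0,0,0]],
    [0,[0,-0.01,0],[0,0,0]],
    [0,[0,-0.01,0],[0,0,0]],
    [0,[0,-0.01,0],[0,0,0]],
    [0,[0,-0.01,0],[0,0,0]],
    [0,[0,-0.01,0],[0,0,0]],
    [0,[0,-0.01,0],[0,0,0]],
    [0,[0,-0.01,0],[0,0,0]],
  ],
)

```text
time: 33.45
ee_pos: [0.6004, -0.0686, 0.0281]
tcp_rot: [2.23, 2.213, -0.0]
contact_force: [0.7, 4.2, -0.6]
gripper_width: 0.245
finger_force: 58.9
```

>>> carry_out(
  moves=[
    [0,[0,0,0],[0,0,0]],
    [0,[0,0,0],[0,0,0]],
    [0,[0,-0.01,0],[0,0,0]],
    [0,[0,-0.01,0],[0,0,0]],
    [0,[0,-0.01,0],[0,0,0]],
    [0,[0,-0.01,0],[0,0,0]],
    [0,[0,-0.01,0],[0,0,0]],
    [0,[0,-0.01,0],[0,0,0]],
    [0,[0,-0.01,0],[0,0,0]],
    [0,[0,-0.01,0],[0,0,0]],
  ],
)

```text
time: 34.7
ee_pos: [0.6004, -0.071, 0.0281]
tcp_rot: [2.23, 2.213, -0.0]
contact_force: [0.2, 3.9, -1.1]
gripper_width: 0.244
finger_force: 58.9
```

>>> carry_out(
  moves=[
    [0,[0,0,0],[0,0,0]],
    [0,[0,0,0],[0,0,0]],
    [0,[0,-0.01,0],[0,0,0]],
    [0,[0,-0.01,0],[0,0,0]],
    [0,[0,-0.01,0],[0,0,0]],
    [0,[0,-0.01,0],[0,0,0]],
    [0,[0,-0.01,0],[0,0,0]],
    [0,[0,-0.01,0],[0,0,0]],
    [0,[0,-0.01,0],[0,0,0]],
    [0,[0,-0.01,0],[0,0,0]],
  ],
)

```text
time: 35.95
ee_pos: [0.6004, -0.0734, 0.0281]
tcp_rot: [2.23, 2.213, -0.0]
contact_force: [-0.5, 3.6, -0.9]
gripper_width: 0.243
finger_force: 58.9
```

>>> carry_out(
  moves=[
    [0,[0,0,0],[0,0,0]],
    [0,[0,0,0],[0,0,0]],
    [0,[0,-0.01,0],[0,0,0]],
    [0,[0,-0.01,0],[0,0,0]],
    [0,[0,-0.01,0],[0,0,0]],
    [0,[0,-0.01,0],[0,0,0]],
    [0,[0,-0.01,0],[0,0,0]],
    [0,[0,-0.01,0],[0,0,0]],
    [0,[0,-0.01,0],[0,0,0]],
    [0,[0,-0.01,0],[0,0,0]],
  ],
)

```text
time: 37.2
ee_pos: [0.6004, -0.0757, 0.0281]
tcp_rot: [2.23, 2.213, 0.0]
contact_force: [-0.0, 3.6, -1.4]
gripper_width: 0.242
finger_force: 58.9
```

>>> carry_out(
  moves=[
    [0,[0,0,0],[0,0,0]],
    [0,[0,0,0],[0,0,0]],
    [0,[0,-0.01,0],[0,0,0]],
    [0,[0,-0.01,0],[0,0,0]],
    [0,[0,-0.01,0],[0,0,0]],
    [0,[0,-0.01,0],[0,0,0]],
    [0,[0,-0.01,0],[0,0,0]],
    [0,[0,-0.01,0],[0,0,0]],
    [0,[0,-0.01,0],[0,0,0]],
    [0,[0,-0.01,0],[0,0,0]],
  ],
)

```text
time: 38.45
ee_pos: [0.6004, -0.0781, 0.0281]
tcp_rot: [-2.23, -2.213, -0.0]
contact_force: [0.1, 3.5, -0.6]
gripper_width: 0.243
finger_force: 58.9
```

>>> carry_out(
  moves=[
    [0,[0,0,0],[0,0,0]],
    [0,[0,0,0],[0,0,0]],
    [0,[0,-0.01,0],[0,0,0]],
    [0,[0,-0.01,0],[0,0,0]],
    [0,[0,-0.01,0],[0,0,0]],
    [0,[0,-0.01,0],[0,0,0]],
    [0,[0,-0.01,0],[0,0,0]],
    [0,[0,-0.01,0],[0,0,0]],
    [0,[0,-0.01,0],[0,0,0]],
    [0,[0,-0.01,0],[0,0,0]],
  ],
)

```text
time: 39.7
ee_pos: [0.6004, -0.0805, 0.0281]
tcp_rot: [2.23, 2.213, -0.0]
contact_force: [0.6, 3.4, -1.1]
gripper_width: 0.24
finger_force: 58.9
```

>>> carry_out(
  moves=[
    [0,[0,0,0],[0,0,0]],
    [0,[0,0,0],[0,0,0]],
    [0,[0,-0.01,0],[0,0,0]],
    [0,[0,-0.01,0],[0,0,0]],
    [0,[0,-0.01,0],[0,0,0]],
    [0,[0,-0.01,0],[0,0,0]],
    [0,[0,-0.01,0],[0,0,0]],
    [0,[0,-0.01,0],[0,0,0]],
    [0,[0,-0.01,0],[0,0,0]],
    [0,[0,-0.01,0],[0,0,0]],
  ],
)

```text
time: 40.95
ee_pos: [0.6004, -0.0829, 0.0281]
tcp_rot: [2.23, 2.213, -0.0]
contact_force: [-0.8, 3.8, -1.2]
gripper_width: 0.244
finger_force: 58.9
```

>>> carry_out(
  moves=[
    [0,[0,0,0],[0,0,0]],
    [0,[0,0,0],[0,0,0]],
    [0,[0,-0.01,0],[0,0,0]],
    [0,[0,-0.01,0],[0,0,0]],
    [0,[0,-0.01,0],[0,0,0]],
    [0,[0,-0.01,0],[0,0,0]],
    [0,[0,-0.01,0],[0,0,0]],
    [0,[0,-0.01,0],[0,0,0]],
    [0,[0,-0.01,0],[0,0,0]],
    [0,[0,-0.01,0],[0,0,0]],
  ],
)

```text
time: 42.2
ee_pos: [0.6004, -0.0854, 0.0281]
tcp_rot: [2.23, 2.213, -0.0]
contact_force: [0.5, 3.4, -2.2]
gripper_width: 0.24
finger_force: 58.9
```

>>> carry_out(
  moves=[
    [0,[0,0,0],[0,0,0]],
    [0,[0,0,0],[0,0,0]],
    [0,[0,-0.01,0],[0,0,0]],
    [0,[0,-0.01,0],[0,0,0]],
    [0,[0,-0.01,0],[0,0,0]],
    [0,[0,-0.01,0],[0,0,0]],
    [0,[0,-0.01,0],[0,0,0]],
    [0,[0,-0.01,0],[0,0,0]],
    [0,[0,-0.01,0],[0,0,0]],
    [0,[0,-0.01,0],[0,0,0]],
  ],
)

```text
time: 43.45
ee_pos: [0.6004, -0.0878, 0.0281]
tcp_rot: [2.23, 2.213, 0.0]
contact_force: [0.0, 4.0, -1.3]
gripper_width: 0.24
finger_force: 58.9
```

>>> carry_out(
  moves=[
    [0,[0,0,0],[0,0,0]],
    [0,[0,0,0],[0,0,0]],
    [0,[0,-0.01,0],[0,0,0]],
    [0,[0,-0.01,0],[0,0,0]],
    [0,[0,-0.01,0],[0,0,0]],
    [0,[0,-0.01,0],[0,0,0]],
    [0,[0,-0.01,0],[0,0,0]],
    [0,[0,-0.01,0],[0,0,0]],
    [0,[0,-0.01,0],[0,0,0]],
    [0,[0,-0.01,0],[0,0,0]],
  ],
)

```text
time: 44.7
ee_pos: [0.6004, -0.0902, 0.0281]
tcp_rot: [-2.23, -2.213, 0.0]
contact_force: [-0.6, 4.3, -1.7]
gripper_width: 0.242
finger_force: 58.9
```

>>> carry_out(
  moves=[
    [0,[0,0,0],[0,0,0]],
    [0,[0,0,0],[0,0,0]],
    [0,[0,-0.01,0],[0,0,0]],
    [0,[0,-0.01,0],[0,0,0]],
    [0,[0,-0.01,0],[0,0,0]],
    [0,[0,-0.01,0],[0,0,0]],
    [0,[0,-0.01,0],[0,0,0]],
    [0,[0,-0.01,0],[0,0,0]],
    [0,[0,-0.01,0],[0,0,0]],
    [0,[0,-0.01,0],[0,0,0]],
  ],
)

```text
time: 45.95
ee_pos: [0.6004, -0.0926, 0.0281]
tcp_rot: [2.23, 2.213, 0.0]
contact_force: [0.2, 3.5, -0.5]
gripper_width: 0.241
finger_force: 58.9
```

>>> carry_out(
  moves=[
    [0,[0,0,0],[0,0,0]],
    [0,[0,0,0],[0,0,0]],
    [0,[0,-0.01,0],[0,0,0]],
    [0,[0,-0.01,0],[0,0,0]],
    [0,[0,-0.01,0],[0,0,0]],
    [0,[0,-0.01,0],[0,0,0]],
    [0,[0,-0.01,0],[0,0,0]],
    [0,[0,-0.01,0],[0,0,0]],
    [0,[0,-0.01,0],[0,0,0]],
    [0,[0,-0.01,0],[0,0,0]],
  ],
)

```text
time: 47.2
ee_pos: [0.6004, -0.0938, 0.0281]
tcp_rot: [-2.228, -2.213, -0.002]
contact_force: [0.0, 14.0, -1.6]
gripper_width: 0.245
finger_force: 58.9
```

That is the stop: 14 N, against 3-5 N while sliding, and the tool's advance stalled. Drawing the rod straight out.

>>> carry_out(
  moves=[
    [0,[0,0.1,0],[0,0,0]],
    [0,[0,0.3,0],[0,0,0]],
    [0,[0,0.5,0],[0,0,0]],
    [0,[0,0.6,0],[0,0,0]],
    [0,[0,0.6,0],[0,0,0]],
    [0,[0,0.6,0],[0,0,0]],
    [0,[0,0.6,0],[0,0,0]],
    [0,[0,0.6,0],[0,0,0]],
    [0,[0,0.6,0],[0,0,0]],
    [0,[0,0.6,0],[0,0,0]],
  ],
)

```text
time: 48.45
ee_pos: [0.6005, 0.0592, 0.0282]
tcp_rot: [2.23, 2.213, 0.0]
contact_force: [0.7, -0.3, -0.9]
gripper_width: 0.242
finger_force: 60.4
```

>>> carry_out(
  moves=[
    [0,[0.05,0.7,0],[0,0,0]],
    [0,[0,0.7,0],[0,0,0]],
    [0,[0,0.7,0],[0,0,0]],
    [0,[0,0.7,0],[0,0,0]],
    [0,[0,0.7,0],[0,0,0]],
    [0,[0,0.7,0],[0,0,0]],
    [0,[0,0.7,0],[0,0,0]],
    [0,[0,0.4,0],[0,0,0]],
    [0,[0,0.2,0],[0,0,0]],
    [0,[0,0,0],[0,0,0]],
  ],
)

```text
time: 49.7
ee_pos: [0.6019, 0.2231, 0.0281]
tcp_rot: [2.229, 2.213, -0.0]
contact_force: [0.2, -0.2, -1.5]
gripper_width: 0.241
finger_force: 60.4
```

```bash
python3 - <<'E'
from h import *
im=capture("top");sd=capture("side")
cv2.imwrite("pics/t8.png",np.vstack([cv2.resize(im[165:235,200:400],None,fx=3.9,fy=3.9,interpolation=2),cv2.resize(sd[170:250,180:380],None,fx=3.9,fy=3.9,interpolation=2)]))
s=sense();print(s["ee_pos"].round(4),s["contact_force"].round(2),s["gripper_width"],s["time"])
E
```

```text
[0.602  0.2225 0.0281] [-0.4   0.43 -1.42] 0.23914151272980777 49.8
```

View pics/t8.png

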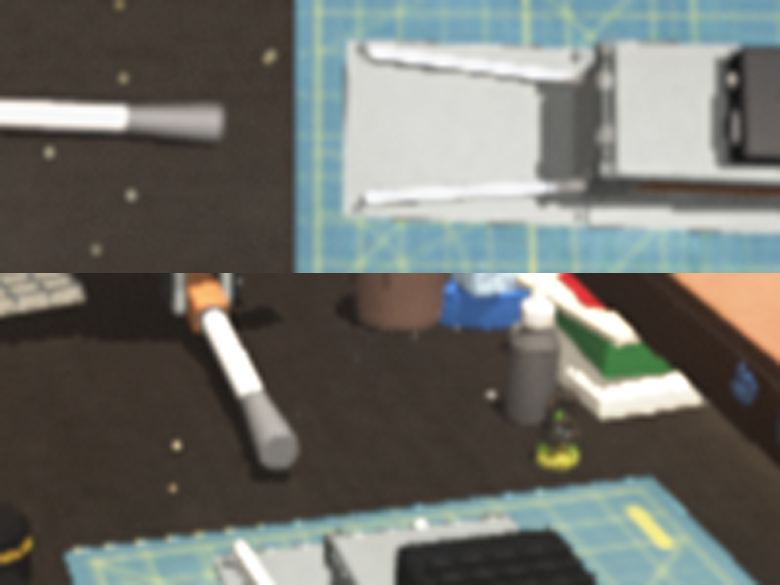

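The loading plate is empty, and the rod is out with its tip at (222,121), about 70 px short of the mat edge at 295. Lowering it onto the bare desk.

>>> carry_out(
  moves=[
    [0,[0,0,-0.2],[0,0,0]],
    [0,[0,0,-0.2],[0,0,0]],
    [0,[0,0,-0.1],[0,0,0]],
    [0,[0,0,-0.07],[0,0,0]],
    [0,[0,0,0],[0,0,0]],
    [0.5,[0,0,0],[0,0,0]],
    [0.5,[0,0,0],[0,0,0]],
    [0.5,[0,0,0],[0,0,0]],
    [0.5,[0,0,0.3],[0,0,0]],
    [0.5,[0,0,0.8],[0,0,0]],
  ],
)

```text
time: 51.05
ee_pos: [0.6013, 0.2228, 0.0439]
tcp_rot: [-2.229, -2.213, 0.003]
contact_force: [1.0, 0.2, 0.6]
gripper_width: 0.497
finger_force: 0.0
```

>>> carry_out(
  moves=[
    [0.5,[0,0,0.9],[0,0,0]],
    [0.5,[0,0,0.9],[0,0,0]],
    [0.5,[0,0,0.9],[0,0,0]],
    [0.5,[-0.5,0,0.8],[0,0,0]],
    [0.5,[-0.8,0,0],[0,0,0]],
    [0.5,[-0.8,0,0],[0,0,0]],
    [0.5,[-0.8,0,0],[0,0,0]],
    [0.5,[0,0,0],[0,0,0]],
    [0.5,[0,0,0],[0,0,0]],
    [0.5,[0,0,0],[0,0,0]],
  ],
)

```text
time: 52.3
ee_pos: [0.5155, 0.2231, 0.149]
tcp_rot: [2.23, 2.213, 0.0]
contact_force: [-0.1, 0.2, 1.1]
gripper_width: 0.499
finger_force: 0.0
```

```bash
python3 - <<'E'
from h import *
capture("top");capture("side")
look(["push_rod","rod_tip"])
print(sense()["time"],sense()["gripper_width"],sense()["ee_pos"]); 
print(hand_in())
E
```

```text
push_rod [ 0.602   0.2363 -0.0108] gap 0.0057 [0.89, 0.78]
    side [0.4512 0.4885]
    top [0.3357 0.5125]
rod_tip [0.5964 0.0217 0.0183] gap 0.0025 [0.69, 0.69]
    side [0.4891 0.563 ]
    top [0.5039 0.5169]
52.6 0.49713031127057394 [0.51503139 0.22304253 0.14887568]
the job is handed in; nothing more can be done
None
```

The job is handed in at 52.6 s, with no verdict returned: the carrier was pushed until I felt the stop (14 N against 3–5 N sliding), and the rod was drawn out and laid on the desk clear of the box. I didn't confirm the flap is shut.

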